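# Set the robot-car test stand to full speed and start it

### The arm

A 7-joint arm with a two-finger parallel gripper is mounted at the origin on the work surface. World frame = base frame: x ahead of the robot, y to its left, z up, the work surface at z = 0. Lengths are in m, angles in rad, forces in N, time in s.
With the tool pointing down it reaches from about 0.4 to 0.875 m from the base axis. Payload 19.3 kg.
Tool frame: the origin (TCP) lies where the fingers leave the gripper's body, on its centre line; the fingertips stand bot.tip_reach ahead of it and the grasp point (between the pads) lies 54 mm ahead of it (bot.tip_reach is the distance from the TCP to the fingertips, in m); z points along the fingers, y is the line along which they close (so a half turn about z gives the same grasp; the last joint's range is limited). The gripper opens to 85 mm and grips with 20 to 120 N. Pads are 22 mm wide; open, the fingers measure 114 mm over their backs; the gripper's body (76 mm by 85 mm) begins 54 mm behind the grasp point. The pads swing forward as they close: fully open they stand 13 mm farther back than shut.
Start: joints at [1.119, 0.521, -0.036, 1.599, 0.021, 1.021, -0.113], TCP at [0.233, -0.58, 0.304] pointing down, gripper open.
Joint ranges: [-2.91, 2.91], [-0.3, 2.13], [-1.5, 1.42], [0.17, 2.43], [-1.26, 4.41], [0.16, 1.93], [-2.52, 2.52]. Speed limits (rad/s): [1.89, 1.89, 2.39, 2.39, 3.01, 3.01, 3.01].

### API

Orientations are given as [roll, pitch, yaw] about the fixed x, y, z axes, in that order (R = Rz(yaw) Ry(pitch) Rx(roll)).
In Python, from workcell import bot gives the robot as it stands. The module is installed in compiled form; this text tells all that it offers.
- The arm moves only by the shell command python3 -m jog 'ROWS' [FORCE]. ROWS is JSON, a list that holds one entry, the list of rows, each a list of 7 numbers: the shift along the tool's x, y, z in mm, then the turn, a rotation vector about the tool's x, y, z in rad, then the opening, from 0 (shut) to 1 (fully open). In form: [[[tx, ty, tz, wx, wy, wz, fingers], ...]]. A call has 1 to 5 rows; each row shifts and turns the commanded pose from where the row before left it, along the tool's axes as they then stand; what a row does not reach is not made up. A row lasts 1/10 s, in which the tool goes at most 50 mm and 8.59 degrees, less where a joint would pass 70% of its speed; a pose out of reach is approached as far as the arm can. A call is refused whole if a number of a shift passes 50 or a number of a turn 0.15, either way. A call with a gripper value outside its range is refused whole. The fingers move at their own pace and stop on an object; FORCE is the grip in N (left out, the last holds). Time passes only in rows, so rows that do not move let the fingers close. It gives the time, the measured TCP pose, the force, the opening and the grip force at its end, in the units of the state.
- bot.observe(): the state, without advancing time (a new reading comes with each control period).
- bot.grab_frame(name): name is "scene" or "top" or "wrist"; returns a dict with "img" (420x560x3 uint8, red, green, blue), "intrinsics" (3x3 intrinsics, pixels), "R" (3x3) and "t" (3): a world point X has camera coordinates R X + t; the wrist camera has in their place "tool_from_camera" (4x4, takes a point from camera to tool coordinates, whose origin is the TCP and whose axes are the flange's). Camera axes: x right, y down, z forward; pixel columns grow to the right and rows downward; lengths in m; the calibration is good to about 2 mm. The wrist camera is an equidistant fisheye: a pixel r from the principal point sees the ray r / f radians off the axis. A picture is of the moment at which its call begins: read the wrist's pose just before it. There is no depth.
- bot.job_done(): hands the job in; it is judged then, once.
Trained networks look in a picture, given as the dict that the camera call returned (one of the last four; its "shot" number tells which), for a name from the list of things; names that differ only in an ending like _2 or _b are one class to them, and where a whole thing is asked for, a point or a joint stands for the part that bears it (a point fixed in the world has none). Each returns a list of dicts, best first, with "conf" (0 to 1); they miss things now and then, are a little off and sometimes report something else, mostly with a low value. They report only what shows in the picture. A call takes as long as a camera call.
- bot.trace(query, picture): "region" (420x560 bool, what is visible of it).
- bot.spot_point(query, picture): "xyz" ([x, y, z] in m, in world coordinates, good to about 4 mm: a listed point, or the origin of a listed thing).
The state is a dict: "clock": time; "qpos": joint angles; "qd": joint speeds; "joint_efforts": joint torques, N m; "position": TCP position; "tool_rot": TCP orientation; "force": force on the tool from outside, world axes, zero at the start; "moment": the same for the moment, N m; "grip_width": finger opening in m; "finger_force": force on a finger pad.
Only numpy, scipy, OpenCV 4.12 (cv2) and the standard library are available. Lean on these libraries where they do the work, as an engineer would, in place of code of your own. Each camera call takes 0.05 s, during which the arm holds its last target. There are 200 camera calls.

### The job

With closed fingertips, push the speed lever on the console out of whatever position it is in, past its first notch and all the way to the second, last stop, then take the fingers off it and press the smaller of the two round buttons fully down to start the stand. Only push, never pinch the lever; do not press the small button before the lever is at its last stop, and do not press the larger (stop) button at all. Leave the loose things lying about where they are, and finish with the button released.

Things in the scene. Friction and masses are not known exactly. Their poses are not given: they have to be found in the camera images.
- console: Fixed grey control console of the test stand, a box with a flat bare metal top, 240 mm (x) by 340 mm (y) by 70 mm high; origin at the centre of its underside, on the table. The lever moves along the console's own +y. Beyond its +y side (from 210 to 450 mm from the origin along its y) a fixed roller bed with a robot car stands up to 110 mm high.
- lever (a joint): Angle of the speed lever (rad); hinge along the console's x axis at console (50, 0, 55) mm. 0 = off, leaning 0.45 rad to -y; grows as it is pushed to +y: 0.43 first notch (near upright), 0.90 last stop (hard), leaning 0.45 rad to +y. A spring detent snaps it to these three; at the paddle about 6 N takes it over each hump (at 0.20 and 0.66). Starts at rest at 0 or 0.43, rarely poised in between.
- lever_grip (a point): Centre of the lever's black handle, a flat paddle 44 mm wide (along console x), 17 mm thick (along its motion) and 36 mm tall, on a 10 mm steel shank. Its face towards console -y is the one to push; pressing on both faces at once counts as pinching; the point is 95 mm from the hinge axis, so about 140 mm above the table at both ends and 150 mm when upright.
- start_top (a point): Centre of the top face of the small white round button (start), 26 mm in diameter, in a dark housing on the console's top, near the robot's side; it is pressed straight down. The two buttons may have swapped places.
- start (a joint): Travel of the start button (m): 0 released, 0.006 fully down, which takes 5 N; springs back.
- stop_top (a point): Centre of the top face of the large white round button (stop), 48 mm in diameter, in a dark housing on the console's top, 110 mm or more from the small one.
- stop (a joint): Travel of the stop button (m): 0 released, 0.006 fully down. Not to be pressed.
- tape: Loose roll of tape lying flat, 100 mm in diameter, 48 mm high, on the table by the console's -y side; origin at the centre of its underside.
- wrench: Loose flat open-ended steel wrench, 140 mm long, lying on the console's top along its y, behind the lever slot (about 95 mm from the console's centre line, away from the robot).
- jar: Loose clear jar with a grey lid, 60 mm in diameter, 75 mm high, on the table behind the console; origin at the centre of its underside.
- wheel: Loose spare car wheel, 65 mm in diameter, 26 mm high, lying flat on the console's top near its far +y corner; origin at the centre of its underside.

How it is judged:
On the way, in this order (a step that is already met when the one before it is completed fails the run):
1. the lever is at its second, last stop and the fingers are off it (value of joint lever above 0.85 rad and contact force between lever and the fingers below 0.5 N), for 0.2 s.
2. the small (start) button is pressed down (value of joint start above 0.0045 m and value of joint lever above 0.85 rad), for 0.05 s.
At the end, for the whole second after the job is handed in: The lever rests within 0.05 rad of its last stop (joint above 0.85), both buttons are released (under 1.5 mm), and the tape, wrench, jar and wheel are within 20 mm of where they began (value of joint lever above 0.85 rad and value of joint each of start, stop below 0.0015 m and distance of each of tape, wrench, jar, wheel from where it was at the start of the episode below 0.02 m); the robot touches nothing.
It fails at once if the lever is pinched (both faces of its paddle pressed with over 3 N at once) (contact force between each of lever_c1, lever_c2 and the fingers above 3 N).
It fails at once if the start button is pressed (over 3 mm) before the lever is at its last stop (value of joint start above 0.003 m and value of joint lever below 0.85 rad).
It fails at once if the large stop button is pressed (over 3 mm) (value of joint stop above 0.003 m).
It fails at once if a loose bystander is moved more than 20 mm or lifted (distance of any of tape, wrench, jar, wheel from where it was at the start of the episode above 0.02 m).
It also fails if it takes over 38 s, if anything falls off the work surface, if the arm or the gripper's body presses on something with over 40 N, if the wrist force passes 120 N, or if a joint passes its speed limit or range.

## Working session

There is one attempt and no reset: what is moved stays moved. The work goes in short steps, Python scripts to look and compute and a shell command to move; the robot and the scene stay as the last step left them, time stands still between calls to the robot, and variables do not carry over. Pictures are saved under pics/ and viewed, at most 10 in all, crops included, and the job is handed in when it is done.

```bash
mkdir -p pics; cat > h.py <<'E'
from workcell import bot
import numpy as np, cv2
from scipy.spatial.transform import Rotation as Rn
def look(names,cams,tag):
    for c in cams:
        f=bot.grab_frame(c); cv2.imwrite(f"pics/{tag}_{c}.png",f["img"][:,:,::-1])
        for n in names:
            r=bot.spot_point(n,f)
            print(c,n,[(np.round(a["xyz"],3).tolist(),round(a["conf"],2)) for a in r[:2]])
def st():
    s=bot.observe(); print({k:np.round(s[k],3).tolist() for k in("clock","position","tool_rot","force","grip_width","qpos")})
E
python3 - <<'E'
from h import *
st(); print(bot.tip_reach)
look(["console","lever_grip","start_top","stop_top","tape","wrench","jar","wheel"],["scene","top"],"a")
st()
a=cv2.imread("pics/a_scene.png");b=cv2.imread("pics/a_top.png")
cv2.imwrite("pics/a.png",cv2.resize(np.vstack([a,b]),None,fx=.714,fy=.714))
E
```

```text
{'clock': 0.0, 'position': [0.233, -0.58, 0.303], 'tool_rot': [-3.14, 0.0, 0.382], 'force': [0.057, 0.304, 0.728], 'grip_width': 0.085, 'qpos': [1.119, 0.522, -0.036, 1.6, 0.021, 1.021, -0.113]}
0.0726
scene console [([0.533, -0.098, 0.002], 0.91)]
scene lever_grip [([0.59, -0.114, 0.152], 0.75)]
scene start_top [([0.47, -0.161, 0.089], 0.66)]
scene stop_top [([0.468, -0.033, 0.09], 0.97)]
scene tape [([0.451, -0.356, 0.0], 0.62)]
scene wrench [([0.64, -0.175, 0.072], 0.72)]
scene jar [([0.703, -0.01, -0.002], 0.95), ([0.599, 0.032, 0.071], 0.42)]
scene wheel [([0.599, 0.03, 0.071], 0.71)]
top console [([0.536, -0.096, 0.002], 0.6)]
top lever_grip [([0.583, -0.115, 0.15], 0.83)]
top start_top [([0.475, -0.162, 0.09], 0.58)]
top stop_top [([0.467, -0.038, 0.092], 0.68)]
top tape [([0.444, -0.356, 0.0], 0.94)]
top wrench [([0.632, -0.171, 0.069], 0.88)]
top jar [([0.703, -0.007, -0.004], 0.96), ([0.632, -0.172, 0.07], 0.22)]
top wheel [([0.597, 0.029, 0.074], 0.96)]
{'clock': 0.9, 'position': [0.233, -0.58, 0.304], 'tool_rot': [-3.142, 0.0, 0.382], 'force': [0.333, 0.015, 0.109], 'grip_width': 0.086, 'qpos': [1.119, 0.521, -0.036, 1.6, 0.021, 1.021, -0.113]}
```

View pics/a_scene.png

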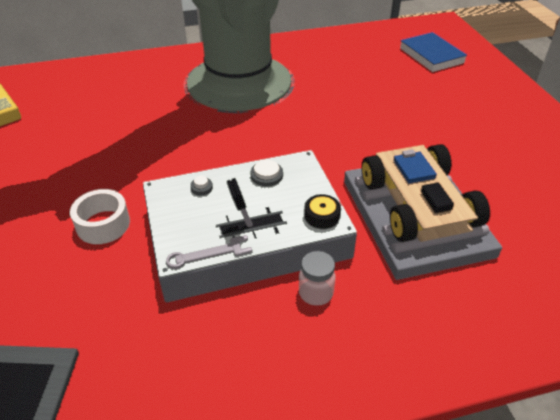

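View pics/a_top.png

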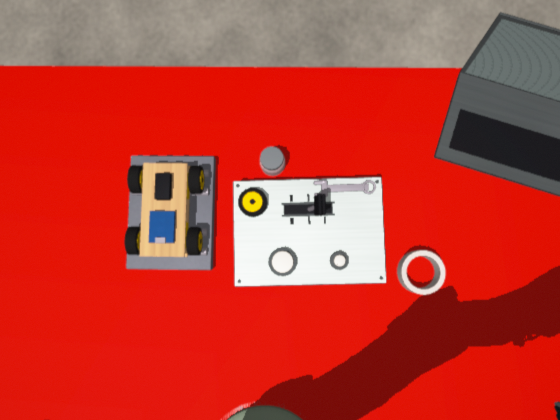

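The scene view shows the lever at about (238,195), the small button at (202,185), the large one at (267,171), and the wrench, jar and wheel clear of the push path. In the top view the console is close to square with the axes. The two cameras agree: lever grip about (0.586,-0.115,0.15), start button (0.472,-0.161,0.09).

The console yaw is about 0.03. I'll turn the tool to match and shut the fingers.

```bash
python3 -m jog '[[[0,0,0,0,0,0.118,0],[0,0,0,0,0,0.118,0],[0,0,0,0,0,0.118,0],[25,-25,0,0,0,0,0],[25,-25,0,0,0,0,0]]]' 60
python3 -m jog '[[[30,-30,0,0,0,0,0],[30,-30,0,0,0,0,0],[30,-30,0,0,0,0,0],[30,-30,0,0,0,0,0],[30,-30,0,0,0,0,0]]]'
python3 -m jog '[[[30,-30,0,0,0,0,0],[30,-30,0,0,0,0,0],[30,-30,0,0,0,0,0],[30,-30,0,0,0,0,0],[0,0,0,0,0,0,0]]]'
python3 -c "
from h import *
st()
look(['lever_grip','start_top'],['wrist'],'b')"
```

```text
clock: 1.4
position: [0.2815, -0.5282, 0.3037]
tool_rot: [3.142, 0.0, 0.026]
force: [1.3, -1.0, -0.0]
grip_width: 0.0123
finger_force: 0.0
clock: 1.9
position: [0.4282, -0.3732, 0.3041]
tool_rot: [3.141, -0.0, 0.028]
force: [0.9, 0.5, 0.1]
grip_width: -0.0002
finger_force: 0.0
clock: 2.4
position: [0.5474, -0.2459, 0.3036]
tool_rot: [-3.139, -0.001, 0.035]
force: [-1.0, -0.3, -0.2]
grip_width: 0.0003
finger_force: 0.0
{'clock': 2.4, 'position': [0.547, -0.246, 0.304], 'tool_rot': [-3.139, -0.001, 0.035], 'force': [-1.024, -0.348, -0.169], 'grip_width': 0.0, 'qpos': [0.355, 0.482, -0.043, 1.668, 0.021, 0.991, -1.231]}
wrist lever_grip [([0.592, -0.112, 0.148], 0.85), ([0.703, -0.006, -0.001], 0.74)]
wrist start_top [([0.468, -0.161, 0.09], 0.83)]
```

View pics/b_wrist.png

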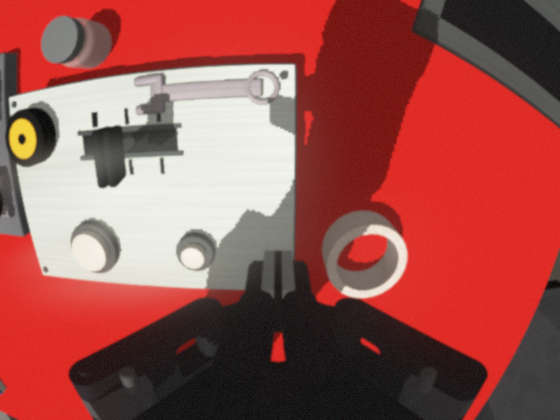

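The wrist view shows the lever paddle at about (108,158), near the first notch, and the small button at (195,250). The push path along the slot is clear. I'll move behind the lever and go down.

```bash
python3 -m jog '[[[21,-29,0,0,0,0,0],[21,-29,0,0,0,0,0],[0,0,30,0,0,0,0],[0,0,35,0,0,0,0],[0,0,31,0,0,0,0]]]'
python3 -m jog '[[[0,0,0,0,0,0,0],[0,-10,0,0,0,0,0],[0,-10,0,0,0,0,0],[0,0,0,0,0,0,0]]]'
python3 -c "
from h import *
st()
look(['lever_grip'],['scene','wrist'],'c')"
```

```text
clock: 3.05
position: [0.5834, -0.1933, 0.2068]
tool_rot: [3.141, 0.0, 0.026]
force: [1.5, -0.9, 0.1]
grip_width: -0.0
finger_force: 0.0
clock: 3.45
position: [0.5844, -0.1703, 0.2096]
tool_rot: [-3.141, -0.002, 0.03]
force: [0.3, 0.0, 0.2]
grip_width: -0.0
finger_force: 0.0
{'clock': 3.45, 'position': [0.584, -0.17, 0.21], 'tool_rot': [-3.141, -0.002, 0.03], 'force': [0.267, 0.017, 0.181], 'grip_width': -0.0, 'qpos': [0.222, 0.605, -0.052, 1.727, 0.04, 0.808, -1.389]}
scene lever_grip [([0.59, -0.116, 0.152], 0.74)]
wrist lever_grip [([0.587, -0.114, 0.148], 0.92)]
```

View pics/c_wrist.png

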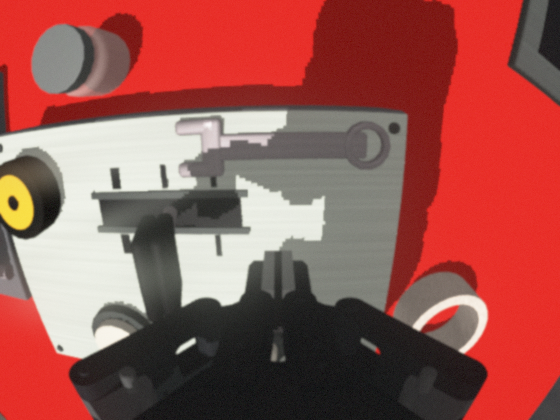

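The paddle is at about (158,260), upright at the middle mark, with the fingers (280,275) behind its -y face. Now the push.

```bash
python3 -m jog '[[[0,-12,0,0,0,0,0],[0,-10,0,0,0,0,0],[0,-8,0,0,0,0,0],[0,-8,0,0,0,0,0],[0,-8,0,0,0,0,0]]]'
python3 -m jog '[[[0,-7,0,0,0,0,0],[0,-7,0,0,0,0,0],[0,0,0,0,0,0,0]]]'
python3 -c "
from h import *
st()
look(['lever_grip'],['scene','wrist'],'d')"
```

```text
clock: 4.15
position: [0.5824, -0.1253, 0.2079]
tool_rot: [-3.142, 0.0, 0.028]
force: [-0.1, 0.1, 0.1]
grip_width: 0.0
finger_force: 0.0
clock: 4.45
position: [0.582, -0.1116, 0.2081]
tool_rot: [3.141, -0.0, 0.028]
force: [0.4, -3.7, 1.9]
grip_width: 0.0001
finger_force: 1.7
{'clock': 4.45, 'position': [0.582, -0.112, 0.208], 'tool_rot': [3.141, -0.0, 0.028], 'force': [0.39, -3.721, 1.936], 'grip_width': 0.0, 'qpos': [0.126, 0.586, -0.053, 1.771, 0.042, 0.786, -1.489]}
scene lever_grip [([0.588, -0.089, 0.153], 0.65)]
wrist lever_grip [([0.587, -0.089, 0.15], 0.67)]
```

View pics/d_wrist.png

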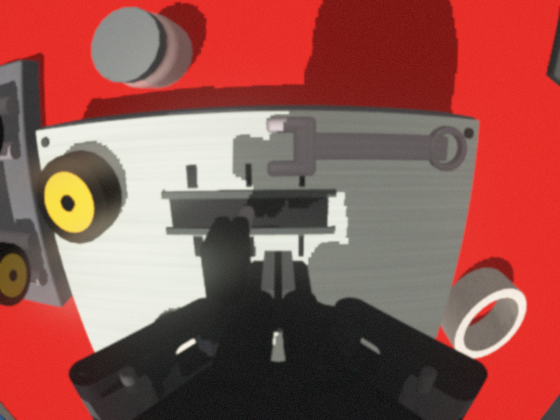

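Contact is made: the paddle at (228,260) is leaning forward against the fingertips, with about 4 N. I'll go on to the last stop.

```bash
python3 -m jog '[[[0,-5,0,0,0,0,0],[0,-5,0,0,0,0,0],[0,0,0,0,0,0,0]]]'
python3 -c "
from h import *
look(['lever_grip'],['scene','wrist'],'e')"
python3 -m jog '[[[0,-4,0,0,0,0,0],[0,-4,0,0,0,0,0],[0,0,0,0,0,0,0]]]'
python3 -c "
from h import *
st()
look(['lever_grip'],['scene','wrist'],'e')"
```

```text
clock: 4.95
position: [0.5818, -0.1017, 0.2079]
tool_rot: [-3.141, -0.0, 0.028]
force: [1.2, -1.3, 1.1]
grip_width: -0.0002
finger_force: 0.6
scene lever_grip [([0.587, -0.082, 0.156], 0.76)]
wrist lever_grip [([0.588, -0.08, 0.149], 0.69)]
clock: 5.45
position: [0.5814, -0.093, 0.2078]
tool_rot: [-3.141, 0.0, 0.029]
force: [-0.0, 0.3, 0.0]
grip_width: -0.0
finger_force: 0.0
{'clock': 5.45, 'position': [0.581, -0.093, 0.208], 'tool_rot': [-3.141, 0.0, 0.029], 'force': [-0.005, 0.313, 0.006], 'grip_width': -0.0, 'qpos': [0.096, 0.581, -0.054, 1.781, 0.041, 0.781, -1.52]}
scene lever_grip [([0.586, -0.069, 0.152], 0.85), ([0.467, -0.036, 0.092], 0.32)]
wrist lever_grip [([0.589, -0.057, 0.145], 0.81)]
```

The force fell to zero, so the lever snapped away from the fingers. A gentle touch will confirm the hard stop, and then I back off.

```bash
python3 -m jog '[[[0,-4,0,0,0,0,0],[0,0,0,0,0,0,0]]]'; python3 -m jog '[[[0,-3,0,0,0,0,0],[0,0,0,0,0,0,0]]]'
python3 -m jog '[[[0,20,0,0,0,0,0],[0,25,0,0,0,0,0],[0,15,-25,0,0,0,0],[0,0,-25,0,0,0,0],[0,0,0,0,0,0,0]]]'
python3 -c "
from h import *
st()
look(['lever_grip','start_top','stop_top'],['scene','top','wrist'],'f')"
```

```text
clock: 5.85
position: [0.5814, -0.0895, 0.2079]
tool_rot: [-3.141, 0.0, 0.028]
force: [0.1, -0.2, -0.0]
grip_width: -0.0003
finger_force: 0.0
clock: 6.05
position: [0.5813, -0.0866, 0.2079]
tool_rot: [-3.141, 0.0, 0.028]
force: [-0.2, 0.1, 0.0]
grip_width: 0.0002
finger_force: 0.0
clock: 6.55
position: [0.584, -0.1479, 0.2609]
tool_rot: [3.141, -0.004, 0.027]
force: [0.4, 1.3, -0.0]
grip_width: -0.0003
finger_force: 0.0
{'clock': 6.55, 'position': [0.584, -0.148, 0.261], 'tool_rot': [3.141, -0.004, 0.027], 'force': [0.441, 1.269, -0.041], 'grip_width': -0.0, 'qpos': [0.186, 0.531, -0.052, 1.706, 0.034, 0.9, -1.424]}
scene lever_grip [([0.585, -0.048, 0.146], 0.95)]
scene start_top [([0.704, -0.006, -0.006], 0.72), ([0.472, -0.161, 0.09], 0.46)]
scene stop_top [([0.467, -0.034, 0.09], 0.75)]
top lever_grip [([0.585, -0.05, 0.145], 0.73)]
top start_top []
top stop_top [([0.468, -0.033, 0.089], 0.77)]
wrist lever_grip [([0.588, -0.048, 0.142], 0.82)]
wrist start_top []
wrist stop_top [([0.468, -0.036, 0.092], 0.59), ([0.446, -0.357, -0.002], 0.38)]
```

View pics/f_wrist.png

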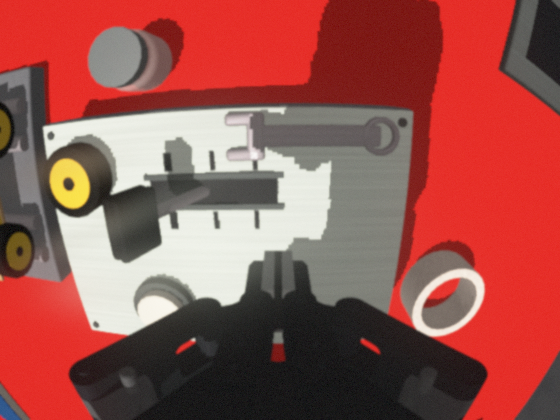

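The paddle at (132,222) leans fully to +y, grip at y about -0.049 and z 0.144. The fingers are clear of it, and the wheel and wrench are untouched. Next is the start button.

```bash
python3 -m jog '[[[-35,3,0,0,0,0,0],[-40,3,0,0,0,0,0],[-38,4,0,0,0,0,0],[0,0,0,0,0,0,0],[0,0,40,0,0,0,0]]]'; python3 -m jog '[[[0,0,40,0,0,0,0],[0,0,8,0,0,0,0],[0,0,0,0,0,0,0],[0,0,0,0,0,0,0]]]'
python3 -c "
from h import *
st()
look(['lever_grip','start_top'],['scene','top','wrist'],'g')
a=cv2.imread('pics/g_scene.png')[120:260,140:340]
cv2.imwrite('pics/g.png',cv2.resize(a,None,fx=3.5,fy=3.5,interpolation=2))"
```

```text
clock: 7.65
position: [0.472, -0.1612, 0.2213]
tool_rot: [3.139, -0.008, 0.027]
force: [1.8, -0.6, -1.1]
grip_width: 0.0001
finger_force: 0.0
clock: 8.05
position: [0.471, -0.1604, 0.1712]
tool_rot: [3.141, -0.001, 0.028]
force: [0.4, 0.9, -0.0]
grip_width: -0.0002
finger_force: 0.0
{'clock': 8.05, 'position': [0.471, -0.16, 0.171], 'tool_rot': [3.141, -0.001, 0.028], 'force': [0.427, 0.908, -0.043], 'grip_width': -0.0, 'qpos': [0.249, 0.522, -0.053, 2.041, 0.048, 0.579, -1.38]}
scene lever_grip [([0.588, -0.052, 0.145], 0.82), ([0.536, -0.095, -0.001], 0.32)]
scene start_top [([0.47, -0.16, 0.09], 0.53)]
top lever_grip [([0.585, -0.048, 0.139], 0.65)]
top start_top []
wrist lever_grip [([0.589, -0.05, 0.141], 0.71)]
wrist start_top [([0.47, -0.162, 0.096], 0.66)]
```

View pics/g.png

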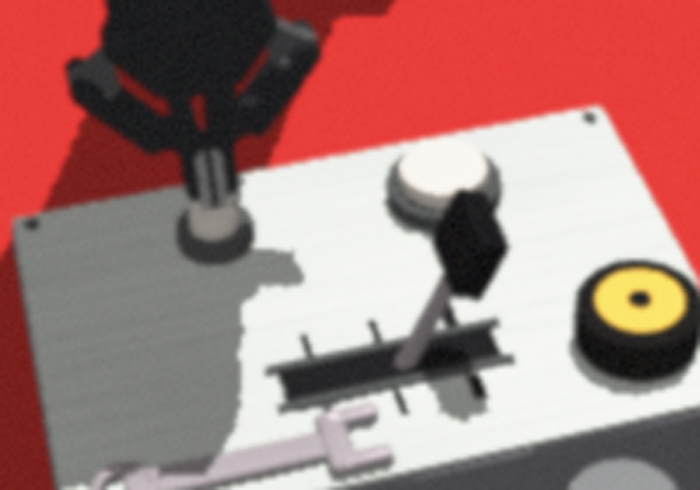

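The fingertips (212,190) sit directly over the small button (212,225), and the lever at (470,245) leans fully forward. Pressing, watching the force.

```bash
python3 -m jog '[[[0,0,5,0,0,0,0],[0,0,4,0,0,0,0],[0,0,0,0,0,0,0]]]'; python3 -m jog '[[[0,0,3,0,0,0,0],[0,0,0,0,0,0,0]]]';python3 -m jog '[[[0,0,2,0,0,0,0],[0,0,0,0,0,0,0]]]'
```

```text
clock: 8.8
position: [0.4704, -0.1603, 0.1604]
tool_rot: [-3.142, -0.0, 0.028]
force: [1.4, -0.4, 3.8]
grip_width: -0.0
finger_force: 1.9
clock: 9.0
position: [0.4705, -0.1603, 0.1584]
tool_rot: [3.141, -0.0, 0.028]
force: [-2.4, 0.9, 19.7]
grip_width: 0.0
finger_force: 9.8
clock: 9.2
position: [0.4706, -0.1604, 0.1578]
tool_rot: [3.141, -0.001, 0.027]
force: [-13.2, 4.2, 55.4]
grip_width: -0.0001
finger_force: 27.8
```

The force rose well past 5 N, so the button is bottomed. I'll retract and verify.

```bash
python3 -m jog '[[[0,0,-15,0,0,0,0],[0,0,-30,0,0,0,0],[0,0,-40,0,0,0,0],[0,0,-20,0,0,0,0],[0,0,0,0,0,0,0]]]'; python3 -m jog '[[[0,40,0,0,0,0,0],[0,40,0,0,0,0,0],[0,40,0,0,0,0,0],[0,0,0,0,0,0,0],[0,0,0,0,0,0,0]]]'
python3 -c "
from h import *
st()
look(['lever_grip','start_top','tape','wrench','jar','wheel'],['scene'],'i')"
```

```text
clock: 9.7
position: [0.471, -0.1605, 0.2632]
tool_rot: [3.141, -0.004, 0.028]
force: [-0.1, -0.4, -0.4]
grip_width: 0.0003
finger_force: 0.0
clock: 10.2
position: [0.473, -0.2806, 0.2596]
tool_rot: [-3.141, 0.002, 0.026]
force: [1.2, 0.9, -1.0]
grip_width: 0.0003
finger_force: 0.0
{'clock': 10.2, 'position': [0.473, -0.281, 0.26], 'tool_rot': [-3.141, 0.002, 0.026], 'force': [1.156, 0.85, -0.995], 'grip_width': 0.0, 'qpos': [0.448, 0.457, -0.028, 1.843, 0.016, 0.844, -1.132]}
scene lever_grip [([0.587, -0.05, 0.144], 0.58)]
scene start_top [([0.471, -0.159, 0.091], 0.64)]
scene tape [([0.446, -0.358, 0.003], 0.68)]
scene wrench [([0.636, -0.17, 0.071], 0.78)]
scene jar [([0.601, 0.032, 0.073], 0.56)]
scene wheel [([0.6, 0.031, 0.072], 0.63), ([0.638, -0.175, 0.074], 0.35)]
```

View pics/i_scene.png

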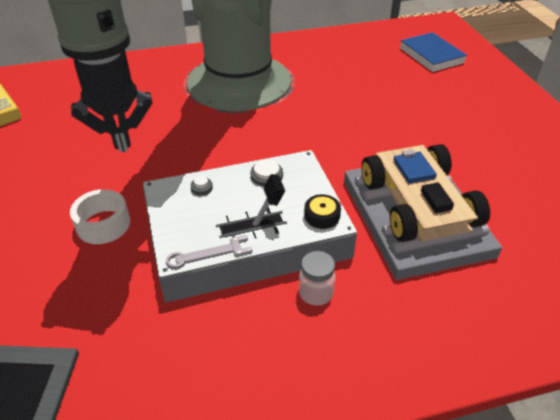

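The lever is at its last stop (275,190), the button at (202,185) is released, the loose things are in place (the jar unchanged at (317,280)), and the arm is clear.

```bash
python3 -c "
from workcell import bot
print(bot.job_done())"
```

```text
the job is handed in; nothing more can be done
None
```

I handed the job in at about 10 s: the lever was pushed to its last stop, the small start button was pressed to the bottom and released, and the large stop button and loose things were not touched; no verdict came back.

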